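# Push the sample box down the guide lane into the reading bay

### The arm

A 6-joint arm with a two-finger parallel gripper is mounted at the origin on the work surface. World frame = base frame: x ahead of the robot, y to its left, z up, the work surface at z = 0. Lengths are in m, angles in rad, forces in N, time in s.
With the tool pointing down it reaches from about 0.3 to 1 m from the base axis. Payload 5.1 kg.
Tool frame: the origin (TCP) lies on the front face of the gripper's body, between the roots of the fingers; the fingertips stand 78 mm ahead of it and the grasp point (between the pads) lies 59 mm ahead of it (arm.tcp_to_tips is the distance from the TCP to the fingertips, in m); z points along the fingers, y is the line along which they close (so a half turn about z gives the same grasp; the last joint's range is limited). The gripper opens to 95 mm and grips with 3 to 60 N. Pads are 20 mm wide; open, the fingers measure 119 mm over their backs; the gripper's body (75 mm by 180 mm) begins 59 mm behind the grasp point.
Start: joints at [1.167, 0.124, 1.65, -0, 1.367, -0.083], TCP at [0.205, 0.617, 0.292] pointing down, gripper open.
Joint ranges: [-2.61, 2.61], [-1.02, 2.33], [0.03, 2.71], [-1.35, 4.49], [0.32, 2.68], [-2.91, 2.91]. Speed limits (rad/s): [2.57, 2.57, 3.14, 3.14, 3.14, 3.14].

### API

Orientations are given as a unit quaternion [x, y, z, w].
In Python, from cell import arm gives the robot as it stands.
- The arm moves only by the tool jog_arm, never from a script. Its argument "moves" is a list of rows, each a list of 6 numbers: the shift along the tool's x, y, z in units of 30 mm (1.0 is 30 mm), then the turn, a rotation vector about the tool's x, y, z in units of 6 degrees (1.0 is 6 degrees). A call has 1 to 20 rows; each row is the pose to reach, as a shift and turn from the pose commanded when the call began, along the tool's axes at that moment; what a row does not reach only later rows make up. A row lasts 1/12 s, in which the tool goes at most 41.7 mm and 7.16 degrees, less where a joint would pass 70% of its speed; a pose out of reach is approached as far as the arm can. A call with a gripper value outside its range is refused whole. "claw" is the opening, from 0 (shut) to 1 (fully open), set as the call begins (left out, the last holds). The fingers move at their own pace and stop on an object; the grip force is fixed at half the most. Time passes only in rows, so rows that repeat a pose let the fingers close. It gives the time, the measured TCP pose, the force, the opening and the grip force at its end, in the units of the state.
- arm.sense(): the state, without advancing time (a new reading comes with each control period).
- arm.capture(name): name is "side" or "top" or "wrist"; returns a dict with "pixels" (420x560x3 uint8, red, green, blue), "intrinsics" (3x3 intrinsics, pixels), "xyz" and "orientation" of the camera in the world. Camera axes: x right, y up, looking along -z (the intrinsics and any distortion apply to the point x, -y, -z); pixel columns grow to the right and rows downward; lengths in m; the calibration is good to about 2 mm. A picture is of the moment at which its call begins. There is no depth.
- arm.job_done(): hands the job in; it is judged then, once.
The state is a dict: "time_s": time; "q": joint angles; "dq": joint speeds; "tau": joint torques, N m; "eef_pos": TCP position; "tool_rot": TCP orientation; "contact_force": force on the tool from outside, world axes, zero at the start; "torque": the same for the moment, N m; "finger_gap": opening from 0.0 (shut) to 1.0 (fully open); "grasp_force": force on a finger pad.
Only numpy, scipy, OpenCV 4.12 (cv2) and the standard library are available. Lean on these libraries where they do the work, as an engineer would, in place of code of your own. Each camera call takes 0.05 s, during which the arm holds its last target. There are 200 camera calls.

### The job

Using only the fingertips, line the closed sample box up with the lane of the reading bay, then gently push it down the lane between the two guide rails until its end is flush against the stop at the far end. Neither the box nor the robot may touch either rail; keep the box flat on the plate (slide it, do not lift or tip it), leave the dishes, the jar and the spatula where they are, and finish clear of everything.

Things in the scene. Friction and masses are not known exactly. Their poses are not given: they have to be found in the camera images.
- sample_box: loose closed food-sample box, white tub, flat lid with dark grey edge and pale panel: a plain block 110 mm long (x), 100 wide (y), 50 tall (z), 0.3 to 0.65 kg; slides on the plate at about 2 to 8 N. Origin at the centre of its underside. Starts on the open end of the plate before the lane's mouth, up to 25 mm off the lane's centre line and 0.2 rad askew, its +x end towards the lane
- bay: fixed reading bay; place and yaw vary. Aluminium plate 10 mm thick with two rails and a white housing at the far end, 66 mm tall, 90 long, 200 wide; its front face is the stop. Origin on the lane's centre line at table height, x down the lane to the stop, y left. Plate x -190 to 175 mm, y -100 to 100; mouth x = -15, stop face x = 175; box home: its origin at x = 120
- rail_left: left guide rail (bay +y side), steel bar 190 mm long, 14 wide, 18 tall on the plate (top 28 mm above the table). Origin at the centre of its underside, 80 mm in x and 67 mm in y from the bay's origin; x along the lane. Inner face 60 mm from the centre line: the lane is 120 mm wide, 10 mm of play each side of the squared-up box
- rail_right: right guide rail (bay -y side), the mirror image of the left one
- mouth (a point): point on the plate's top surface, on the lane's centre line, where the rails begin
- stop (a point): point on the plate's top surface, on the lane's centre line, at the foot of the stop face; 190 mm beyond the mouth
- dish_a: closed clear round dish with a meat patty in it, 94 mm across, 15 mm tall, loose on the table beside the bay's right (-y) side; origin at the centre of its underside. Leave alone
- dish_b: closed clear round dish with three slices in it, 94 mm across, 15 mm tall, loose on the table beside the bay's left (+y) side; origin at the centre of its underside. Leave alone
- jar: closed jar, 56 mm across, 85 mm tall, loose on the table beside the housing on the bay's right (-y) side; origin at the centre of its underside. Leave alone
- spatula: spatula about 190 mm long lying on the table along the right (-y) side of the open end of the plate, close to its edge; origin under the middle of it. Leave alone
There are look-alikes about, which are no part of the job. What is meant by the sample_box is not blue or green, and is the larger of those in its own colour.

How it is judged:
By the outcome, as a careful person would: the job done as asked, in the order asked, and still so for the second after the job is handed in, with the robot touching nothing.
It also fails if it takes over 58 s, if anything falls off the work surface, if the arm or the gripper's body presses on something with over 40 N, if the wrist force passes 120 N, or if a joint passes its speed limit or range.

## Working session

There is one attempt and no reset: what is moved stays moved. The work goes in short steps, Python scripts to look and compute and a tool call to move; the robot and the scene stay as the last step left them, time stands still between calls to the robot, and variables do not carry over. Pictures are saved under pics/ and viewed, at most 10 in all, crops included, and the job is handed in when it is done.

Besides the shell and the picture viewer there is one more tool, called after "Emit:" as name(argument=value, ...), one argument or row to a line, values as JSON. jog_arm: Moves the arm, as the interface text tells. Its arguments: {"type":"object","properties":{"moves":{"type":"array","items":{"type":"array","items":{"type":"number"}}},"claw":{"type":"number"}},"required":["moves"]}

```bash
mkdir -p pics; ls
python3 - <<'E'
from cell import arm
import cv2,json,numpy as np
for n in("top","side"):
    c=arm.capture(n); cv2.imwrite(f"pics/{n}0.png",c["pixels"][:,:,::-1])
    print(n,np.array(c["intrinsics"]).tolist(),c["xyz"],c["orientation"],[k for k in c])
s=arm.sense();print({k:s[k] for k in("time_s","eef_pos","tool_rot","finger_gap")})
E
```

```text
pics
top [[441.80887524674904, 0.0, 272.44378723696667], [0.0, 441.80887524674904, 202.89721188626515], [0.0, 0.0, 1.0]] [ 0.44675903 -0.0403106   0.99966497] [ 0.03730494 -0.05397689 -0.70252599  0.70862689] ['pixels', 'intrinsics', 'xyz', 'orientation']
side [[386.0386359147802, 0.0, 283.3000615537778], [0.0, 386.0386359147802, 207.85447180339983], [0.0, 0.0, 1.0]] [0.1813055  0.41416052 0.71213076] [-0.12192176  0.33475028  0.88192508 -0.30868347] ['pixels', 'intrinsics', 'xyz', 'orientation']
{'time_s': 0.1, 'eef_pos': array([0.20479341, 0.61643625, 0.29110256]), 'tool_rot': array([ 1.59687698e-01,  9.87167136e-01, -9.15354335e-04, -2.16896405e-04]), 'finger_gap': 1.0013631012298163}
```

View pics/top0.png

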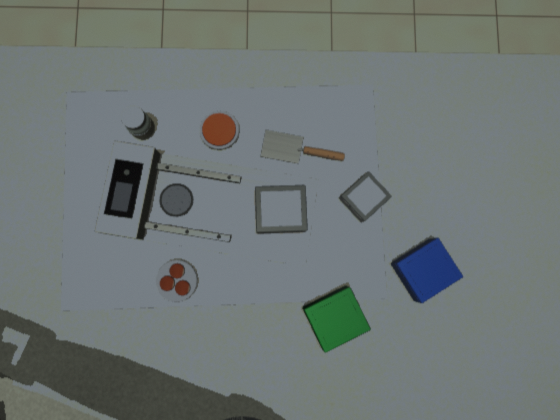

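View pics/side0.png

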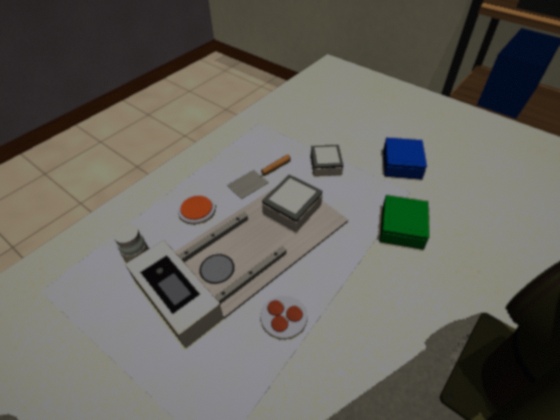

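Candidates: grey/white box at top (281,209), a smaller grey/white one at (366,196), blue (427,270), green (337,320). The first fits: it is the larger of the white/grey ones and sits on the plate before the lane's mouth. I'll confirm it in an enlarged crop.

Run:
```python
import cv2
a=cv2.imread("pics/top0.png")[130:250,90:330]
b=cv2.imread("pics/side0.png")[140:340,120:360]
f=lambda i,s:cv2.convertScaleAbs(cv2.resize(i,None,fx=s,fy=s,interpolation=cv2.INTER_CUBIC),alpha=1.3)
cv2.imwrite("pics/topc.png",f(a,3.333)); cv2.imwrite("pics/sidec.png",f(b,3))
```

```text
(no output)
```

View pics/topc.png

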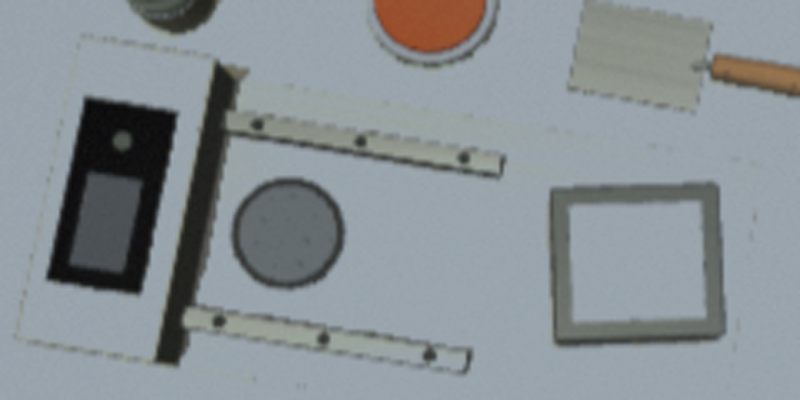

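View pics/sidec.png

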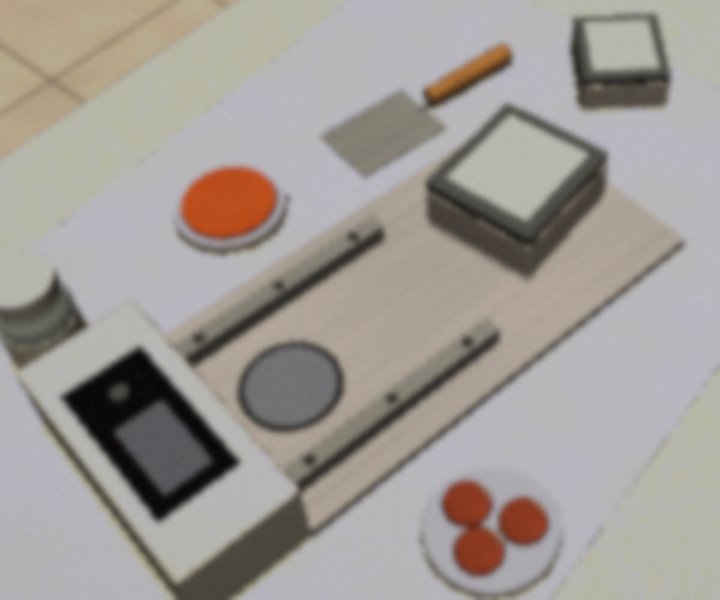

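The box at top (281,209) is confirmed: it is the large grey-edged one on the plate. The disc in the lane is flat. Next I'll fit the poses from corners in both views.

```bash
cat > h.py <<'E'
import numpy as np, cv2
from scipy.spatial.transform import Rotation as R
from scipy.optimize import least_squares
def proj(c,P):
    p=R.from_quat(c["orientation"]).inv().apply(np.atleast_2d(P)-c["xyz"]); p=p*[1,-1,-1]
    q=p@np.array(c["intrinsics"]).T; return q[:,:2]/q[:,2:]
def w(pose,L):
    x,y,a=pose; L=np.array(L,float)/1000; k,s=np.cos(a),np.sin(a)
    return np.c_[x+k*L[:,0]-s*L[:,1], y+s*L[:,0]+k*L[:,1], L[:,2]]
def fit(obs,x0):
    f=lambda p:np.concatenate([(proj(c,w(p,L))-uv).ravel() for c,L,uv in obs])
    r=least_squares(f,x0,loss="soft_l1"); return r.x,f(r.x).reshape(-1,2)
def rel(bay,b):
    d=R.from_euler("z",-bay[2]).apply([b[0]-bay[0],b[1]-bay[1],0]); return np.r_[d[:2]*1000,b[2]-bay[2]]
E
python3 - <<'E'
from h import *
from cell import arm
T=arm.capture("top");S=arm.capture("side")
t=lambda p:np.array([90,130])+(np.array(p)+.5)/(10/3)-.5
s=lambda p:np.array([120,140])+(np.array(p)+.5)/3-.5
bt=([[-15,-74,28],[-15,-60,28],[-15,60,28],[-15,74,28],[80,-67,28],[80,67,28]],t([(502,155),(498,176),(470,348),(465,373),(361,142),(323,339)]))
bs=([[80,-67,28],[80,67,28],[-15,74,28],[-190,100,10],[175,100,10]],s([(279,286),(391,398),(499,333),(684,240),(312,530)]))
X=[(-55,-50),(-55,50),(55,50),(55,-50)]
xb=[[*a,60] for a in X]
# far end (+x) is left in image, -y up
xt=t([(718,184),(724,335),(556,342),(551,187)])
xs=s([(509,105),(607,156),(528,238),(428,183),(529,275),(430,212)])
for nm,o in (("both",[0,1]),("top",[0]),("side",[1])):
    b,r=fit([[(T,*bt),(S,*bs)][i] for i in o],[.5,.1,1.6]); print(nm,b.round(4)); print(np.c_[r].round(1).tolist())
    x,r=fit([[(T,xb,xt),(S,xb+[[55,50,10],[55,-50,10]],xs)][i] for i in o],[.45,-.05,b[2]]); print(x.round(4),r.round(1).tolist()); print("rel",rel(b,x).round(3))
E
```

```text
both [0.5626 0.0352 1.4151]
[[0.2, -0.4], [0.4, -0.6], [-0.6, 1.0], [-0.3, -0.2], [-0.0, -0.4], [0.1, -0.2], [-0.2, 0.1], [0.2, 0.6], [0.3, -1.2], [0.5, -0.1], [-0.0, 0.6]]
[ 0.5579 -0.0805  1.605 ] [[0.7, -0.3], [0.6, 0.6], [-0.6, -0.2], [-0.1, -0.1], [-0.1, -1.3], [1.4, -1.0], [0.6, 0.4], [-1.3, -0.9], [-0.1, 2.1], [-0.9, 3.6]]
rel [-115.065  -13.259    0.19 ]
top [0.5624 0.0351 1.4207]
[[0.1, -0.3], [0.3, -0.5], [-0.4, 1.1], [-0.0, -0.0], [-0.2, -0.1], [0.3, 0.1]]
[ 0.5579 -0.0802  1.6111] [[0.4, -0.5], [0.6, 0.4], [-0.6, -0.0], [-0.4, 0.1]]
rel [-114.723  -12.872    0.19 ]
side [0.563  0.0351 1.4133]
[[-0.3, -0.1], [0.0, 0.4], [0.2, -1.3], [0.4, -0.1], [-0.3, 0.3]]
[ 0.558  -0.0813  1.5949] [[0.3, -1.5], [1.7, -1.1], [0.5, 0.2], [-1.2, -1.4], [-0.2, 1.8], [-0.8, 3.1]]
rel [-115.797  -13.359    0.182]
```

```bash
cat >> h.py <<'E'
BAY=np.array([.5626,.0352,1.417])
def goal(bx,by,ztip,off=0):
    "row (tool units) to put fingertips at bay (bx,by) mm, tip height mm, tool y at bay yaw+off deg"
    from cell import arm
    s=arm.sense(); Rc=R.from_quat(s["tool_rot"]); a=BAY[2]+np.radians(off)
    y=np.array([np.cos(a),np.sin(a),0]); z=np.array([0,0,-1.]); Rt=R.from_matrix(np.c_[np.cross(y,z),y,z])
    P=w(BAY,[[bx,by,ztip]])[0]+[0,0,arm.tcp_to_tips]
    return np.r_[Rc.inv().apply(P-s["eef_pos"])/.03,np.degrees((Rc.inv()*Rt).as_rotvec())/6].round(2)
def here():
    from cell import arm
    s=arm.sense(); d=rel(BAY,np.r_[s["eef_pos"][:2],0]); z=(s["eef_pos"][2]-arm.tcp_to_tips)*1000
    f=R.from_euler("z",-BAY[2]).apply(s["contact_force"]); print(round(s["time_s"],2),"tip bay",d[:2].round(1),"z",round(z,1),"F bay",f.round(1),"gap",round(s["finger_gap"],2))
E
python3 -c "
from h import *
here();print(goal(-115,-97,120))"
```

```text
0.2 tip bay [519.7 442.6] z 213.9 F bay [-0.4  0.1  0. ] gap 1.0
[-2.125e+01 -1.787e+01  3.150e+00 -1.000e-02 -0.000e+00 -1.590e+00]
```

Emit:
jog_arm(
  moves=[
    [-21.25,-17.87,3.15,0,0,-1.59],
    [-21.25,-17.87,3.15,0,0,-1.59],
    [-21.25,-17.87,3.15,0,0,-1.59],
    [-21.25,-17.87,3.15,0,0,-1.59],
    [-21.25,-17.87,3.15,0,0,-1.59],
    [-21.25,-17.87,3.15,0,0,-1.59],
    [-21.25,-17.87,3.15,0,0,-1.59],
    [-21.25,-17.87,3.15,0,0,-1.59],
    [-21.25,-17.87,3.15,0,0,-1.59],
    [-21.25,-17.87,3.15,0,0,-1.59],
    [-21.25,-17.87,3.15,0,0,-1.59],
    [-21.25,-17.87,3.15,0,0,-1.59],
    [-21.25,-17.87,3.15,0,0,-1.59],
    [-21.25,-17.87,3.15,0,0,-1.59],
    [-21.25,-17.87,3.15,0,0,-1.59],
    [-21.25,-17.87,3.15,0,0,-1.59],
    [-21.25,-17.87,3.15,0,0,-1.59],
    [-21.25,-17.87,3.15,0,0,-1.59],
    [-21.25,-17.87,3.15,0,0,-1.59],
    [-21.25,-17.87,3.15,0,0,-1.59],
  ],
  claw=0.75,
)

```text
time_s: 1.87
eef_pos: [0.639, -0.0908, 0.1978]
tool_rot: [0.077, 0.997, 0.0, -0.0]
contact_force: [-0.3, 1.4, 0.8]
finger_gap: 0.752
grasp_force: 0.0
```

```bash
python3 -c "
from h import *
here();print(goal(-115,-97,120))"
```

```text
1.87 tip bay [-112.8  -94.8] z 120.2 F bay [1.3 0.5 0.8] gap 0.75
[-0.07 -0.07  0.01  0.   -0.   -0.01]
```

Emit:
jog_arm(
  moves=[
    [-0.07,-0.07,1,0,0,0],
    [-0.07,-0.07,1.8,0,0,0],
    [-0.07,-0.07,2.3,0,0,0],
    [-0.07,-0.07,2.6,0,0,0],
    [-0.07,-0.07,2.87,0,0,0],
    [-0.07,-0.07,2.87,0,0,0],
    [-0.07,-0.07,2.87,0,0,0],
  ],
)

```text
time_s: 2.45
eef_pos: [0.6404, -0.0907, 0.1129]
tool_rot: [0.077, 0.997, -0.0, 0.0]
contact_force: [0.5, 0.7, 0.0]
finger_gap: 0.749
grasp_force: 0.0
```

Run:
```python
from h import *
from cell import arm
here()
a=arm.capture("side")["pixels"][130:270,180:370,::-1]
cv2.imwrite("pics/s1.png",cv2.convertScaleAbs(cv2.resize(a,None,fx=4,fy=4,interpolation=cv2.INTER_CUBIC),alpha=1.3))
```

```text
2.45 tip bay [-112.5  -96.1] z 35.3 F bay [ 0.8 -0.4  0. ] gap 0.75
```

View pics/s1.png

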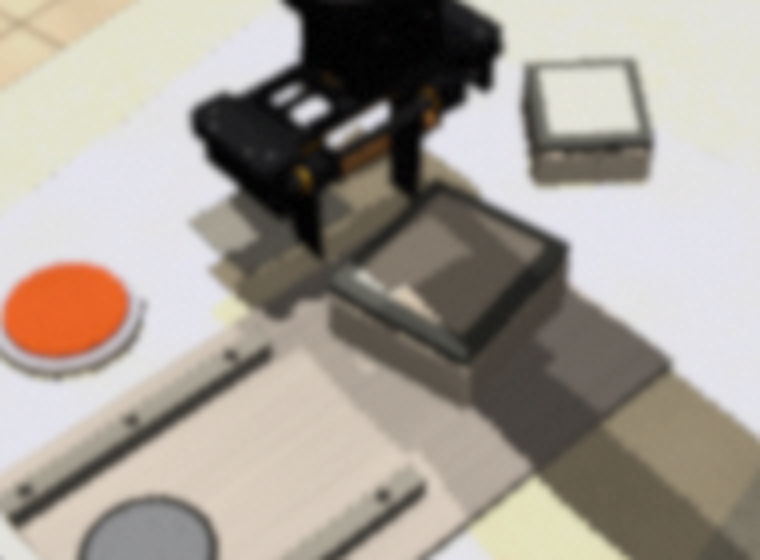

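The picture shows the fingers standing beside the box's right face (crop about (315,240) and (405,185)), clear of the spatula blade. Now I push sideways, slowly.

Emit:
jog_arm(
  moves=[
    [0.1,0,0,0,0,0],
    [0.2,0,0,0,0,0],
    [0.3,0,0,0,0,0],
    [0.4,0,0,0,0,0],
    [0.5,0,0,0,0,0],
    [0.6,0,0,0,0,0],
    [0.7,0,0,0,0,0],
    [0.75,0,0,0,0,0],
  ],
)

```text
time_s: 3.17
eef_pos: [0.6183, -0.0881, 0.113]
tool_rot: [0.077, 0.997, -0.0, 0.001]
contact_force: [4.4, -3.3, 0.5]
finger_gap: 0.749
grasp_force: 1.9
```

Emit:
jog_arm(
  moves=[
    [0.07,0,0,0,0,0],
    [0.14,0,0,0,0,0],
    [0.21,0,0,0,0,0],
    [0.28,0,0,0,0,0],
    [0.35,0,0,0,0,0],
    [0.4,0,0,0,0,0],
    [0.4,0,0,0,0,0],
  ],
)

```text
time_s: 3.75
eef_pos: [0.6064, -0.0861, 0.113]
tool_rot: [0.077, 0.997, -0.0, 0.001]
contact_force: [3.7, -4.1, 3.2]
finger_gap: 0.752
grasp_force: 1.9
```

Run:
```python
from h import *
from cell import arm
here()
```

```text
3.75 tip bay [-113.2  -61.9] z 35.4 F bay [-3.5 -4.3  3.2] gap 0.75
```

Emit:
jog_arm(
  moves=[
    [-0.5,0,0,0,0,0],
    [-1,0,0,0,0,0],
    [-1,0,0,0,0,0],
    [-1,0,-1,0,0,0],
    [-1,0,-2.2,0,0,0],
    [-1,0,-2.2,0,0,0],
    [-1,0,-2.2,0,0,0],
  ],
)

```text
time_s: 4.33
eef_pos: [0.636, -0.0902, 0.1806]
tool_rot: [0.077, 0.997, 0.0, 0.001]
contact_force: [0.2, 0.4, -0.8]
finger_gap: 0.752
grasp_force: 0.0
```

Run:
```python
from h import *
here(); print(goal(-205,0,100,-90))
```

```text
4.33 tip bay [-112.7  -91.7] z 103.0 F bay [ 0.4 -0.1 -0.8] gap 0.75
[ 3.06 -3.08  0.09  0.02  0.02 14.99]
```

Emit:
jog_arm(
  moves=[
    [3.06,-3.08,0.1,0,0,15],
    [3.06,-3.08,0.1,0,0,15],
    [3.06,-3.08,0.1,0,0,15],
    [3.06,-3.08,0.1,0,0,15],
    [3.06,-3.08,0.1,0,0,15],
    [3.06,-3.08,0.1,0,0,15],
    [3.06,-3.08,0.1,0,0,15],
    [3.06,-3.08,0.1,0,0,15],
    [3.06,-3.08,0.1,0,0,15],
    [3.06,-3.08,0.1,0,0,15],
    [3.06,-3.08,0.1,0,0,15],
    [3.06,-3.08,0.1,0,0,15],
    [3.06,-3.08,0.1,0,0,15],
    [3.06,-3.08,0.1,0,0,15],
    [3.06,-3.08,0.1,0,0,15],
    [3.06,-3.08,0.1,0,0,15],
  ],
  claw=0.65,
)

```text
time_s: 5.67
eef_pos: [0.5299, -0.1672, 0.174]
tool_rot: [0.759, 0.651, -0.001, -0.001]
contact_force: [-0.9, -0.2, 0.2]
finger_gap: 0.651
grasp_force: 0.0
```

Run:
```python
from h import *
from cell import arm
here(); print(goal(-205,0,100,-90))
a=arm.capture("top")["pixels"][130:250,90:330,::-1]
b=arm.capture("side")["pixels"][140:340,120:360,::-1]
f=lambda i,s:cv2.convertScaleAbs(cv2.resize(i,None,fx=s,fy=s,interpolation=cv2.INTER_CUBIC),alpha=1.3)
A=f(a,2.5);B=f(b,2.5)[:300]
cv2.imwrite("pics/c2.png",np.vstack([A,B]))
```

```text
5.67 tip bay [-205.     1.4] z 96.4 F bay [-0.3  0.8  0.2] gap 0.65
[-0.    0.04 -0.12 -0.02 -0.01  0.01]
```

View pics/c2.png

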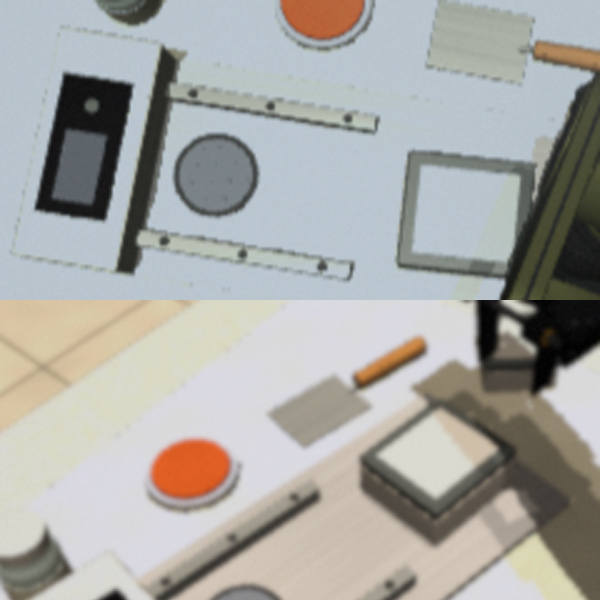

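Run:
```python
from h import *
from cell import arm
T=arm.capture("top");S=arm.capture("side")
t=lambda p:np.array([90,130])+(np.array(p)+.5)/2.5-.5
s=lambda p:np.array([120,140])+(np.array(p)-[0,300]+.5)/2.5-.5
ot=(T,[[55,-50,60],[55,50,60],[-55,-50,60]],t([(410,151),(398,267),(536,162)]))
os=(S,[[-55,-50,60],[-55,50,60],[55,50,60],[55,-50,60],[55,50,10]],s([(438,404),(515,451),(437,514),(361,458),(437,545)]))
for o in ([ot,os],[ot],[os]):
    x,r=fit(o,[.557,-.08,1.42]); print(rel(BAY,x).round(3),r.round(1).tolist())
# check rails' mouth corners vs BAY
print(((proj(T,w(BAY,[[-15,-74,28],[-15,-60,28],[-15,60,28],[-15,74,28]]))-[90,130]+.5)*2.5-.5).round(0).tolist())
```

```text
[-1.07768e+02  3.61200e+00  6.70000e-02] [[-0.6, -0.4], [-0.5, -0.4], [-0.1, 0.1], [0.5, -3.2], [1.6, -1.4], [0.6, 0.3], [-1.2, -0.5], [0.2, 1.8]]
[-1.08786e+02  3.81700e+00  7.40000e-02] [[-0.3, -0.0], [0.1, -0.1], [0.2, 0.1]]
[-1.06389e+02  3.83900e+00  6.50000e-02] [[0.2, -2.9], [1.2, -1.0], [0.1, 0.7], [-1.6, -0.2], [-0.2, 2.2]]
[[377.0, 115.0], [374.0, 130.0], [351.0, 263.0], [348.0, 279.0]]
```

Box is now about 3.7 mm left of the lane and 0.07 rad askew. The rear push with two fingers will square it.

```bash
python3 -c "
from h import *
print(goal(-197,4,34,-90))"
```

```text
[ 0.28 -0.11  2.11 -0.   -0.    0.  ]
```

Emit:
jog_arm(
  moves=[
    [0.28,-0.1,0.8,0,0,0],
    [0.28,-0.1,1.5,0,0,0],
    [0.28,-0.1,1.9,0,0,0],
    [0.28,-0.1,2.1,0,0,0],
    [0.28,-0.1,2.1,0,0,0],
    [0.28,-0.1,2.1,0,0,0],
  ],
)

```text
time_s: 6.37
eef_pos: [0.5294, -0.1591, 0.1126]
tool_rot: [0.76, 0.65, 0.0, 0.0]
contact_force: [0.1, -0.4, -0.3]
finger_gap: 0.648
grasp_force: 0.0
```

Emit:
jog_arm(
  moves=[
    [0.12,0,0,0,0,0],
    [0.24,0,0,0,0,0],
    [0.36,0,0,0,0,0],
    [0.48,0,0,0,0,0],
    [0.6,0,0,0,0,0],
    [0.7,0,0,0,0,0],
    [0.8,0,0,0,0,0],
    [0.9,0,0,0,0,0],
    [1.0,0,0,0,0,0],
    [1.1,0,0,0,0,0],
    [1.2,0,0,0,0,0],
    [1.3,0,0,0,0,0],
    [1.37,0,0,0,0,0],
    [1.37,0,0,0,0,0],
  ],
)

```text
time_s: 7.53
eef_pos: [0.5356, -0.1181, 0.1125]
tool_rot: [0.759, 0.651, 0.0, 0.0]
contact_force: [-0.0, -3.5, 0.6]
finger_gap: 0.651
grasp_force: 1.8
```

Run:
```python
from h import *
from cell import arm
here(); print(goal(-156,4,34,-90))
a=arm.capture("top")["pixels"][130:250,90:330,::-1]
b=arm.capture("side")["pixels"][140:340,120:360,::-1]
f=lambda i,s:cv2.convertScaleAbs(cv2.resize(i,None,fx=s,fy=s,interpolation=cv2.INTER_CUBIC),alpha=1.3)
A=f(a,2.5);B=f(b,2.5)[:300]
cv2.imwrite("pics/c3.png",np.vstack([A,B]))
```

```text
7.53 tip bay [-155.6    3.2] z 34.9 F bay [-3.4 -0.5  0.6] gap 0.65
[-0.01 -0.03  0.03  0.01  0.   -0.  ]
```

View pics/c3.png

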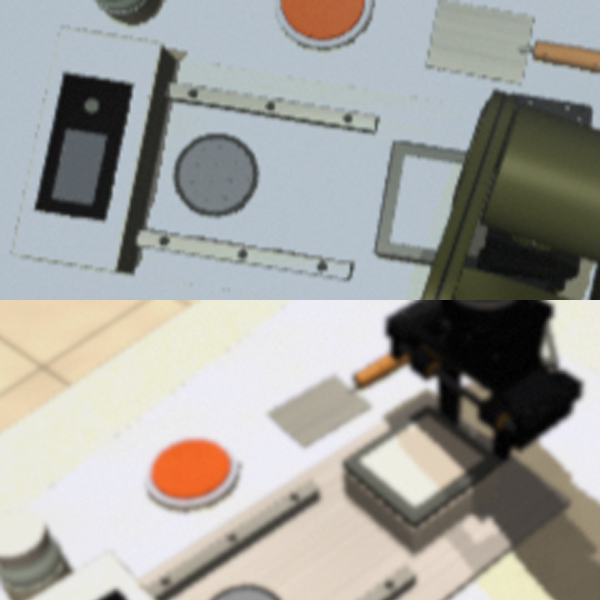

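The box is now almost square behind the mouth. Its front corners in the crop are at (394,142) and (376,256).

```bash
cat >> h.py <<'E'
def meas(tp,sp,o=(90,130)):
    from cell import arm
    T=arm.capture("top");S=arm.capture("side")
    t=lambda p:np.array([90,130])+(np.array(p)+.5)/2.5-.5
    s=lambda p:np.array([120,140])+(np.array(p)-[0,300]+.5)/2.5-.5
    ot=(T,[[55,-50,60],[55,50,60]],t(tp)); os=(S,[[55,50,60],[55,-50,60],[55,50,10]],s(sp))
    for q in ([ot,os],[ot],[os]):
        x,r=fit(q,[.557,-.08,1.42]); print(rel(BAY,x).round(3),r.round(1).tolist())
E
python3 -c "
from h import *
meas([(394,142),(376,256)],[(417,524),(345,464),(415,553)])"
```

```text
[-9.1374e+01  1.6760e+00  4.0000e-03] [[0.1, -0.3], [-0.4, -0.0], [0.3, -0.3], [-0.8, -1.3], [1.1, 2.0]]
[-9.1717e+01  1.3770e+00  1.4000e-02] [[0.0, -0.2], [-0.0, 0.2]]
[-9.1342e+01  2.1550e+00 -1.0000e-02] [[-0.1, -0.2], [-0.6, -1.5], [0.8, 2.1]]
```

Emit:
jog_arm(
  moves=[
    [0.15,0.01,0,0,0,0],
    [0.35,0.02,0,0,0,0],
    [0.55,0.03,0,0,0,0],
    [0.75,0.04,0,0,0,0],
    [0.95,0.05,0,0,0,0],
    [1.15,0.05,0,0,0,0],
    [1.35,0.05,0,0,0,0],
    [1.55,0.05,0,0,0,0],
    [1.75,0.05,0,0,0,0],
    [1.95,0.05,0,0,0,0],
    [2.15,0.05,0,0,0,0],
    [2.35,0.05,0,0,0,0],
    [2.5,0.05,0,0,0,0],
    [2.5,0.05,0,0,0,0],
  ],
)

```text
time_s: 8.9
eef_pos: [0.5486, -0.044, 0.1124]
tool_rot: [0.759, 0.651, 0.0, 0.0]
contact_force: [-0.4, -1.8, 1.8]
finger_gap: 0.649
grasp_force: 1.1
```

Run:
```python
from h import *
from cell import arm
here(); print(goal(45,2,34,-90))
a=arm.capture("top")["pixels"][130:250,90:330,::-1]
b=arm.capture("side")["pixels"][140:340,120:360,::-1]
f=lambda i,s:cv2.convertScaleAbs(cv2.resize(i,None,fx=s,fy=s,interpolation=cv2.INTER_CUBIC),alpha=1.3)
A=f(a,2.5);B=f(b,2.5)[:300]
cv2.imwrite("pics/c4.png",np.vstack([A,B]))
```

```text
8.9 tip bay [-80.4   1.7] z 34.8 F bay [-1.9  0.2  1.8] gap 0.65
[ 4.18 -0.01  0.03  0.   -0.   -0.  ]
```

View pics/c4.png

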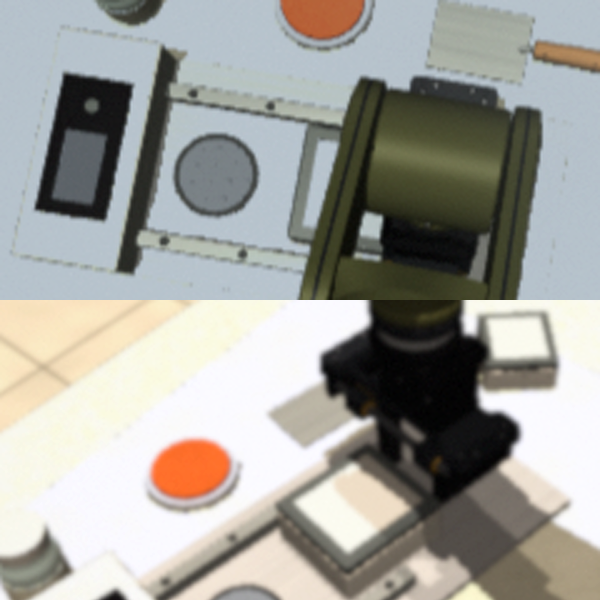

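```bash
python3 -c "
from h import *
meas([(309,123),(289,239)],[(347,567),(278,504),(347,596)])"
```

```text
[-1.6611e+01 -2.2980e+00  2.0000e-03] [[0.2, -0.2], [-0.1, -0.8], [0.4, 0.6], [-1.2, -1.3], [1.7, 2.5]]
[-1.6626e+01 -1.6920e+00  1.0000e-02] [[-0.0, 0.3], [0.0, -0.3]]
[-18.096  -2.864  -0.026] [[-0.2, -0.1], [-0.7, -2.5], [1.1, 1.9]]
```

Emit:
jog_arm(
  moves=[
    [0.15,0,0,0,0,0],
    [0.35,-0.01,0,0,0,0],
    [0.55,-0.02,0,0,0,0],
    [0.75,-0.03,0,0,0,0],
    [0.95,-0.03,0,0,0,0],
    [1.15,-0.03,0,0,0,0],
    [1.35,-0.03,0,0,0,0],
    [1.55,-0.03,0,0,0,0],
    [1.75,-0.03,0,0,0,0],
    [1.95,-0.03,0,0,0,0],
    [2.15,-0.03,0,0,0,0],
    [2.35,-0.03,0,0,0,0],
    [2.55,-0.03,0,0,0,0],
    [2.75,-0.03,0,0,0,0],
    [2.95,-0.03,0,0,0,0],
    [3.15,-0.03,0,0,0,0],
    [3.35,-0.03,0,0,0,0],
    [3.5,-0.03,0,0,0,0],
    [3.6,-0.03,0,0,0,0],
    [3.6,-0.03,0,0,0,0],
  ],
)

```text
time_s: 10.77
eef_pos: [0.5644, 0.0633, 0.1125]
tool_rot: [0.759, 0.651, 0.001, -0.0]
contact_force: [0.6, 0.4, -0.5]
finger_gap: 0.651
grasp_force: 0.0
```

Emit:
jog_arm(
  moves=[
    [0.1,0,0,0,0,0],
    [0.2,0,0,0,0,0],
    [0.3,0,0,0,0,0],
    [0.4,0,0,0,0,0],
    [0.5,0,0,0,0,0],
    [0.58,0,0,0,0,0],
    [0.65,0,0,0,0,0],
    [0.7,0,0,0,0,0],
    [0.7,0,0,0,0,0],
  ],
)

```text
time_s: 11.52
eef_pos: [0.5676, 0.0835, 0.1125]
tool_rot: [0.759, 0.651, 0.0, 0.0]
contact_force: [-1.0, -3.5, 1.4]
finger_gap: 0.648
grasp_force: 1.9
```

```bash
python3 -c "
from h import *
here()"
```

```text
11.52 tip bay [48.5  2.5] z 34.9 F bay [-3.7  0.5  1.4] gap 0.65
```

Emit:
jog_arm(
  moves=[
    [0.03,0,0,0,0,0],
    [0.06,0,0,0,0,0],
    [0.09,0,0,0,0,0],
    [0.12,0,0,0,0,0],
    [0.12,0,0,0,0,0],
  ],
)

```text
time_s: 11.93
eef_pos: [0.5681, 0.0867, 0.1125]
tool_rot: [0.759, 0.651, 0.0, 0.0]
contact_force: [-0.3, -4.9, 1.6]
finger_gap: 0.65
grasp_force: 2.5
```

Emit:
jog_arm(
  moves=[
    [0.03,0,0,0,0,0],
    [0.05,0,0,0,0,0],
    [0.05,0,0,0,0,0],
  ],
)

```text
time_s: 12.18
eef_pos: [0.5684, 0.0881, 0.1125]
tool_rot: [0.76, 0.65, 0.0, 0.0]
contact_force: [-1.1, -6.4, 1.4]
finger_gap: 0.647
grasp_force: 2.6
```

Emit:
jog_arm(
  moves=[
    [0.02,0,0,0,0,0],
    [0.03,0,0,0,0,0],
    [0.03,0,0,0,0,0],
  ],
)

```text
time_s: 12.43
eef_pos: [0.5685, 0.0889, 0.1126]
tool_rot: [0.759, 0.651, -0.0, 0.0]
contact_force: [-1.3, -5.9, 1.6]
finger_gap: 0.651
grasp_force: 2.8
```

Emit:
jog_arm(
  moves=[
    [0.02,0,0,0,0,0],
    [0.04,0,0,0,0,0],
    [0.04,0,0,0,0,0],
  ],
)

```text
time_s: 12.68
eef_pos: [0.5685, 0.0891, 0.1125]
tool_rot: [0.759, 0.651, -0.001, 0.001]
contact_force: [-2.2, -10.9, 2.5]
finger_gap: 0.647
grasp_force: 5.0
```

Emit:
jog_arm(
  moves=[
    [0.02,0,0,0,0,0],
    [0.03,0,0,0,0,0],
    [0.03,0,0,0,0,0],
  ],
)

```text
time_s: 12.93
eef_pos: [0.5685, 0.0892, 0.1126]
tool_rot: [0.759, 0.651, -0.002, 0.001]
contact_force: [-3.1, -13.8, 3.3]
finger_gap: 0.651
grasp_force: 6.6
```

Emit:
jog_arm(
  moves=[
    [0.03,0,0,0,0,0],
    [0.06,0,0,0,0,0],
    [0.06,0,0,0,0,0],
  ],
)

```text
time_s: 13.18
eef_pos: [0.5686, 0.0895, 0.1126]
tool_rot: [0.759, 0.651, -0.003, 0.002]
contact_force: [-5.1, -18.0, 4.9]
finger_gap: 0.651
grasp_force: 9.8
```

```bash
python3 -c "
from h import *
from cell import arm
here();print(arm.sense()['torque'])"
```

```text
13.18 tip bay [54.6  2.4] z 35.0 F bay [-18.5   2.2   4.9] gap 0.65
[-3.3302035   0.54980648 -0.17733105]
```

Firmly against the stop with an even load on both fingers. I back off gently, rise and check.

Emit:
jog_arm(
  moves=[
    [-0.1,0,0,0,0,0],
    [-0.2,0,0,0,0,0],
    [-0.4,0,0,0,0,0],
    [-0.7,0,0,0,0,0],
    [-1.0,0,0,0,0,0],
    [-1.2,0,0,0,0,0],
    [-1.2,0,0,0,0,0],
    [-1.2,0,-0.8,0,0,0],
    [-1.2,0,-2,0,0,0],
    [-1.8,0,-3.2,0,0,0],
    [-3,0,-4,0,0,0],
    [-4.2,0,-4.5,0,0,0],
    [-5.4,0,-4.5,0,0,0],
    [-6.6,0,-4.5,0,0,0],
    [-7.5,0,-4.5,0,0,0],
    [-7.5,0,-4.5,0,0,0],
    [-7.5,0,-4.5,0,0,0],
  ],
)

```text
time_s: 14.6
eef_pos: [0.534, -0.1304, 0.2472]
tool_rot: [0.76, 0.649, 0.0, -0.0]
contact_force: [0.3, 0.2, -0.3]
finger_gap: 0.65
grasp_force: 0.0
```

Run:
```python
from h import *
from cell import arm
here()
a=arm.capture("top")["pixels"][130:250,90:330,::-1]
b=arm.capture("side")["pixels"][200:320,120:360,::-1]
f=lambda i,s:cv2.convertScaleAbs(cv2.resize(i,None,fx=s,fy=s,interpolation=cv2.INTER_CUBIC),alpha=1.3)
cv2.imwrite("pics/c5.png",np.vstack([f(a,2.5),f(b,2.5)]))
```

```text
14.6 tip bay [-168.     2.9] z 169.6 F bay [ 0.2 -0.3 -0.3] gap 0.65
```

View pics/c5.png

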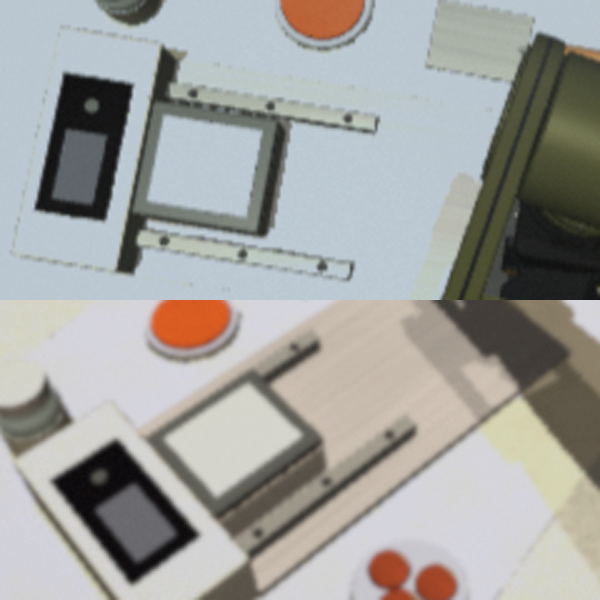

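The picture shows the box flush on the stop face (crop top (135–160, 105–215)). It is square, clear of both rails, and the other items are in place.

```bash
python3 -c "
from cell import arm
print(arm.job_done())"
```

```text
the job is handed in; nothing more can be done
None
```

The sample box is squared in the lane and flush against the stop, with no rail contact seen in the images. The arm is clear of everything, and I handed the job in at about 15 s; the hand-in returned no verdict.

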